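# Load the platen of a cacao press pot

## Task

Pick up the press platen by its square sleeve, lower it squarely over the tall rod in the press pot without forcing it, and push it and the stiff drain plate under it down until the drain plate is fully home on its stop. Lean on it there with about 15 N for a good second (never more than 25 N), then let go and leave it sitting upright on the drain plate; leave everything else on the bench where it is.

Things in the scene. Friction and masses are not known exactly. Their poses are not given: they have to be found in the camera images.
- platen: press platen, loose, upright on the bench: round plate 104 mm across, 12 mm thick, with a square sleeve (30 x 30 mm, 80 mm tall) on its middle; total height 92 mm. A 16 mm bore runs right through. Mass 0.35 to 0.6 kg. Origin: centre of its underside on the bore's axis; z up along the bore; x, y square to the sleeve's flats
- sleeve_top (a point): centre of the sleeve's upper end, 92 mm above the platen's underside. Grip the flats 15 to 25 mm below it: at the end the rod stands as much as 20 mm out of the sleeve and needs room below the palm
- press_pot: fixed round steel pot, 132 mm across, 124 mm inside, rim 72 mm high, an upright rod in its middle: 14 mm thick, top 135 mm above the bench, the last 6 mm tapering to 9 mm. Loop handles and a spout reach 92 mm from the axis. Origin: centre of its underside, on the bench and the rod's axis; z up. Pot and platen may each stand left or right
- rod_top (a point): centre of the top end of the pot's rod, 135 mm above the bench
- drain_plate (a joint): height of the drain plate above its stop, m: 0 is fully home, 0.010 to 0.025 at the start. It is a 116 mm disc round the rod in the pot; it slides stiffly (about 8 N to move it down; the platen's weight alone does not) and stays where left. The hard stop's height varies, unreported: when home the disc's top is 24 to 39 mm above the bench
- spare_ring: spare steel ring, 52 mm outside, 34 mm bore, 16 mm high, lying flat; a bystander. Origin: centre of its underside
- spatula: wooden spatula lying flat in the middle of the bench; a bystander. Origin about its middle, on the underside
- jar: white plastic jar, 56 mm wide, 85 mm tall; a bystander. Origin: centre of its underside

How it is judged:
On the way, in this order (a step that is already met when the one before it is completed fails the run):
1. the platen is on the rod: its bore round the rod, its underside at least 20 mm below the rod's top (z of platen in the frame of press_pot below 0.115 m and horizontal distance between platen and press_pot below 0.004 m and angle between platen's own z axis and vertical below 0.06 rad), for 0.1 s.
2. the drain plate is home and the platen bears on the pot's parts with at least 13 N (its own weight included) for 0.5 s (value of joint drain_plate below 0.0015 m and contact force between platen and press_pot above 13 N and angle between platen's own z axis and vertical below 0.04 rad), for 0.5 s.
At the end, for the whole second after the job is handed in: The platen sits at rest and released on the drain plate, bearing on it with its weight (over 2 N), its underside below 43 mm above the bench, centred on the rod within 3 mm and upright within 2 degrees, and the drain plate is within 2 mm of its stop (value of joint drain_plate below 0.002 m and horizontal distance between platen and press_pot below 0.003 m and z of platen in the frame of press_pot below 0.043 m and contact force between platen and press_pot above 2 N and angle between platen's own z axis and vertical below 0.035 rad and linear speed of platen below 0.01 m/s); the robot touches nothing.
It fails at once if the platen bears on the pot, rod or drain plate with more than 38 N (its own weight included) (contact force between platen and press_pot above 38 N).
It fails at once if the platen is tipped more than 20 degrees (angle between platen's own z axis and vertical above 0.35 rad).
It fails at once if another thing on the bench (ring, spatula or jar) is moved more than 25 mm (distance of any of spare_ring, spatula, jar from where it was at the start of the episode above 0.025 m).
It also fails if it takes over 64 s, if anything falls off the work surface, if the arm or the gripper's body presses on something with over 40 N, if the wrist force passes 120 N, or if a joint passes its speed limit or range.

## Robot

A 6-joint arm with a two-finger parallel gripper is mounted at the origin on the work surface. World frame = base frame: x ahead of the robot, y to its left, z up, the work surface at z = 0. Lengths are in m, angles in rad, forces in N, time in s.
With the tool pointing down it reaches from about 0.35 to 0.775 m from the base axis. Payload 7.3 kg.
Tool frame: the origin (TCP) lies at the centre of the arm's flange, where the gripper is bolted on; the fingertips stand 178 mm ahead of it and the grasp point (between the pads) lies 159 mm ahead of it; z points along the fingers, y is the line along which they close (so a half turn about z gives the same grasp; the last joint's range is limited). The gripper opens to 92 mm and grips with 3 to 60 N. Pads are 19 mm wide; open, the fingers measure 130 mm over their backs; the gripper's body (75 mm by 190 mm) begins 47 mm behind the grasp point.
Start: joints at [-1.352, 0.342, 1.524, -0, 1.275, -0.146], TCP at [0.187, -0.49, 0.405] pointing down, gripper open.
Joint ranges: [-2.53, 2.53], [-0.77, 2.02], [0.04, 2.7], [-1, 4.14], [0.28, 2.66], [-3.11, 3.11]. Speed limits (rad/s): [2.57, 2.57, 3.14, 3.14, 3.14, 3.14].

## Interface

Orientations are given as [roll, pitch, yaw] about the fixed x, y, z axes, in that order (R = Rz(yaw) Ry(pitch) Rx(roll)).
In Python, from cell import robot gives the robot as it stands.
- The arm moves only by the shell command python3 drive.py 'ROWS' [OPENING] [FORCE]. ROWS is a JSON list of rows, 1 to 8 of them, each of 6 numbers: dx, dy, dz in fractions of the full range, 1 being 0.2 m, then a rotation vector rx, ry, rz in fractions of the full range, 1 being 2 pi rad; each row shifts and turns the commanded pose from where the row before left it, along the tool's axes as they then stand; what a row does not reach is not made up. A row lasts 1/12 s, in which the tool goes at most 0.0417 m and 0.125 rad, less where a joint would pass 70% of its speed; a pose out of reach is approached as far as the arm can. OPENING is the finger opening in m, set as the command begins (- or left out keeps the last). The fingers move at their own pace and stop on an object; FORCE is the grip in N (left out, the last holds). Time passes only in rows, so rows that do not move let the fingers close. It prints the time, the measured TCP pose, the force, the opening and the grip force at its end. Input that does not fit is refused with a message, and nothing moves.
- robot.observe(): the state, without advancing time (a new reading comes with each control period).
- robot.read_camera(name): name is "scene" or "side" or "wrist"; returns a dict with "image" (400x640x3 uint8, red, green, blue), "fx", "fy", "cx", "cy" (pixels), "pose" (4x4, takes a point from camera to world coordinates). Camera axes: x right, y down, z forward; pixel columns grow to the right and rows downward; lengths in m; the calibration is good to about 2 mm. A picture is of the moment at which its call begins. There is no depth.
- robot.hand_in(): hands the job in; it is judged then, once.
The state is a dict: "time": time; "qpos": joint angles; "qvel": joint speeds; "joint_efforts": joint torques, N m; "tool_pos": TCP position; "tool_rot": TCP orientation; "contact_force": force on the tool from outside, world axes, zero at the start; "torque": the same for the moment, N m; "opening": finger opening in m; "grip_force": force on a finger pad.
Only numpy, scipy, OpenCV 4.12 (cv2) and the standard library are available. Lean on these libraries where they do the work, as an engineer would, in place of code of your own. Each camera call takes 0.05 s, during which the arm holds its last target. There are 200 camera calls.

## Working session

There is one attempt and no reset: what is moved stays moved. The work goes in short steps, Python scripts to look and compute and a shell command to move; the robot and the scene stay as the last step left them, time stands still between calls to the robot, and variables do not carry over. Pictures are saved under pics/ and viewed, at most 10 in all, crops included, and the job is handed in when it is done.

```bash
ls; mkdir -p pics; cat > h.py <<'E'
import numpy as np, cv2
from cell import robot
def cam(n):
    c=robot.read_camera(n); np.savez('pics/%s.npz'%n,**{k:np.array(v) for k,v in c.items()}); return c
def save(fn,im): cv2.imwrite(fn,cv2.cvtColor(np.ascontiguousarray(im),cv2.COLOR_RGB2BGR))
def ray(c,u,v):
    P=np.array(c['pose']); d=P[:3,:3]@np.array([(u-c['cx'])/c['fx'],(v-c['cy'])/c['fy'],1]); return P[:3,3],d
def atz(c,u,v,z):
    o,d=ray(c,u,v); return o+d*(z-o[2])/d[2]
def proj(c,p):
    P=np.array(c['pose']); q=P[:3,:3].T@(np.array(p)-P[:3,3]); return q[0]/q[2]*c['fx']+c['cx'],q[1]/q[2]*c['fy']+c['cy']
def load(n): 
    z=np.load('pics/%s.npz'%n); return {k:z[k] for k in z.files}
E
python3 - <<'E'
from h import *
a=cam('scene');b=cam('side')
save('pics/a.png',a['image']);save('pics/b.png',b['image'])
for c in(a,b): print(np.round(c['pose'],3),c['fx'],c['cx'],c['cy'])
s=robot.observe();print(s['tool_rot'],s['contact_force'],s['time'])
E
```

```text
cell.py
drive.py
pics
[[ 0.667  0.598 -0.445  0.985]
 [ 0.745 -0.521  0.416 -0.401]
 [ 0.016 -0.609 -0.793  0.849]
 [ 0.     0.     0.     1.   ]] 465.74276927345585 314.1122527642466 196.13774100440128
[[-0.989 -0.066  0.13   0.469]
 [-0.145  0.555 -0.819  0.707]
 [-0.018 -0.83  -0.558  0.607]
 [ 0.     0.     0.     1.   ]] 435.1494029059522 315.4318411823077 195.22100431477745
[-3.14021670e+00 -2.34562934e-04  3.64770260e-01] [-0.74529575 -0.50709999  0.74290606] 0.1
```

View pics/a.png

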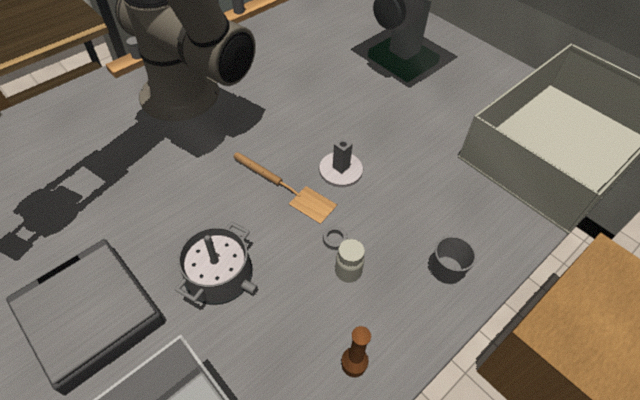

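View pics/b.png

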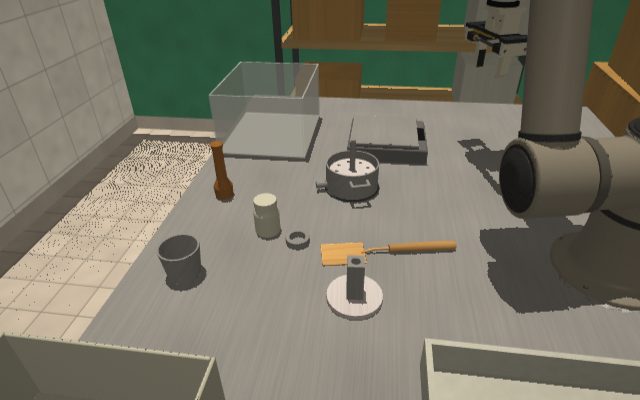

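The scene view has the platen's sleeve top at about (343,145) and the rod top at (209,237). In the side view they are at about (355,261) and (352,143). I'll enlarge these areas to read them more exactly.

```bash
python3 - <<'E'
from h import *
a=load('scene');b=load('side')
for nm,(A,B) in {'rough sleeve':((343,145),(355,261)),'rod':((209,237),(352,143))}.items():
    z=.092 if 'sl' in nm else .135
    print(nm,atz(a,*A,z),atz(b,*B,z))
def crop(c,x,y): return cv2.resize(c['image'][y:y+48,x:x+64],None,fx=6,fy=6,interpolation=cv2.INTER_CUBIC)
t=np.vstack([np.hstack([crop(a,310,135),crop(a,180,225)]),np.hstack([crop(b,323,250),crop(b,320,130)])])
for i in range(0,768,60): t[:4,i]=255
save('pics/c.png',t)
E
```

```text
rough sleeve [0.49513471 0.14123107 0.092     ] [0.49191814 0.14387207 0.092     ]
rod [ 0.52899563 -0.23146997  0.135     ] [ 0.52555607 -0.21491906  0.135     ]
```

View pics/c.png

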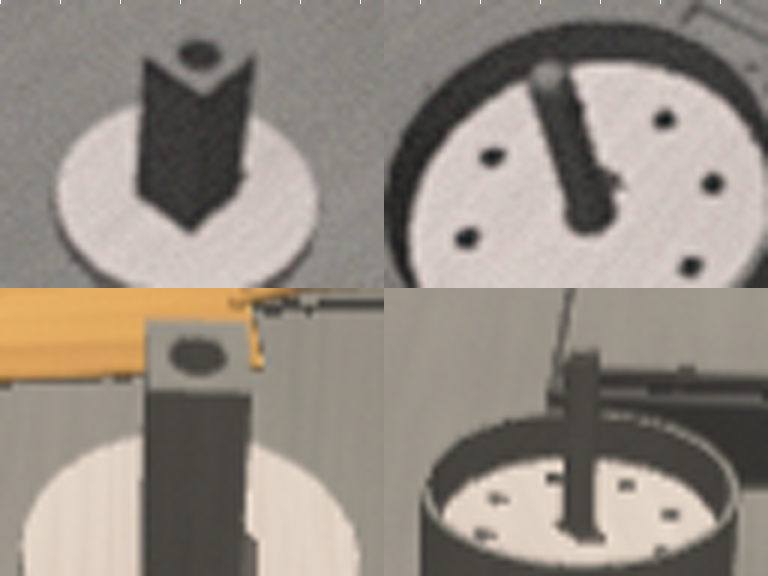

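The enlarged views put the bore centre at scene (342.8,143.5) and side (355.4,260.8). The rod top is at scene (206.9,236.6) and side (352.6,140.6). The sleeve's corners are also clear enough to give its yaw.

```bash
python3 - <<'E'
from h import *
a=load('scene');b=load('side')
def tri(A,B):
    o1,d1=ray(a,*A);o2,d2=ray(b,*B);M=np.stack([d1,-d2],1);t=np.linalg.lstsq(M,o2-o1,rcond=None)[0]
    p,q=o1+d1*t[0],o2+d2*t[1];return np.round((p+q)/2,4),np.linalg.norm(p-q)
print('sleeve',atz(a,342.75,143.4,.092),atz(b,355.4,260.8,.092),tri((342.75,143.4),(355.4,260.8)))
print('rod',atz(a,206.9,236.6,.135),atz(b,352.6,140.6,.135),tri((206.9,236.6),(352.6,140.6)))
f=lambda c,x,y,x0,y0:atz(c,x0+(x+.5)/6-.5,y0+(y+.5)/6-.5,.092)
A=[f(a,*p,310,135) for p in((145,58),(203,96),(255,58))]
B=[f(b,*p,323,250) for p in((147,33),(147,104),(249,104),(249,34))]
for L in(A,B):
  for p,q in zip(L,L[1:]): d=q-p; print(p[:2],q[:2],np.linalg.norm(d),np.degrees(np.arctan2(d[1],d[0]))%90)
E
```

```text
sleeve [0.49119664 0.14425136 0.092     ] [0.49126882 0.14328041 0.092     ] (array([0.4914, 0.1439, 0.0925]), np.float64(0.00026424538833918966))
rod [ 0.52579574 -0.23382793  0.135     ] [ 0.52508182 -0.22750469  0.135     ] (array([ 0.5249, -0.2331,  0.1325]), np.float64(0.0012207546223978027))
[0.47984341 0.12712971] [0.50803727 0.1300606 ] 0.028345796641513207 5.934861656281421
[0.50803727 0.1300606 ] [0.50685157 0.15828867] 0.02825295392610338 2.405272208402039
[0.50676296 0.13041377] [0.5042189  0.16025876] 0.02995322869030503 4.8722552413835984
[0.5042189  0.16025876] [0.47560621 0.15663335] 0.0288414514795345 7.221257244752962
[0.47560621 0.15663335] [0.47716729 0.12713394] 0.029540692681047455 3.0291935265647254
```

Careful with the scale: shifts go in shares of 0.2 m and turns go in shares of 2 pi rad. That gives: 0.035 m / 0.2 = 0.175, -0.0145 m / 0.2 = -0.0725.

```bash
python3 drive.py '[[0.175,-0.0725,0,0,0,0],[0.175,-0.0725,0,0,0,0],[0.175,-0.0725,0,0,0,0],[0.175,-0.0725,0,0,0,0],[0.175,-0.0725,0,0,0,0],[0.175,-0.0725,0,0,0,0],[0.175,-0.0725,0,0,0,0],[0.175,-0.0725,0,0,0,0]]' 0.09
python3 drive.py '[[0.175,-0.0725,0,0,0,0],[0.175,-0.0725,0,0,0,0],[0,0,0,0,0,0.015],[0,0,0,0,0,0.015],[0,0,0,0,0,0.0148],[0,0,0,0,0,0],[0,0,0,0,0,0]]'
cat >> h.py <<'E'
from scipy.spatial.transform import Rotation as Ro
def delta(p,yaw=None):
    s=robot.observe();R=Ro.from_euler('xyz',s['tool_rot']);d=R.inv().apply(np.array(p)-s['tool_pos'])
    print('d',np.round(d,4),'rot',None if yaw is None else np.round((R.inv()*Ro.from_euler('xyz',[np.pi,0,yaw])).as_rotvec(),4))
E
python3 - <<'E'
from h import *
w=cam('wrist');save('pics/d.png',w['image'])
s=robot.observe();print(s['tool_pos'],s['tool_rot'],s['time'],s['contact_force'])
print(np.round(w['pose'],3),proj(w,[.5253,-.231,.135]))
E
```

```text
time: 0.77
tool_pos: [0.4085, -0.2806, 0.4045]
tool_rot: [-3.141, 0.0, 0.365]
contact_force: [0.4, -0.4, 0.5]
opening: 0.0903
grip_force: 0.0
time: 1.35
tool_pos: [0.4625, -0.23, 0.4044]
tool_rot: [-3.141, 0.001, 0.087]
contact_force: [0.4, 0.3, -0.2]
opening: 0.0902
grip_force: 0.0
[ 0.46246655 -0.2301586   0.40451784] [-3.14134624e+00  3.92958252e-04  8.65894268e-02] 1.4 [ 0.01500941  0.49431848 -0.15113131]
[[ 0.086 -0.951 -0.298  0.543]
 [-0.996 -0.082 -0.024 -0.224]
 [-0.002  0.299 -0.954  0.384]
 [ 0.     0.     0.     1.   ]] (np.float64(326.2387697668438), np.float64(132.0638476296744))
```

View pics/d.png

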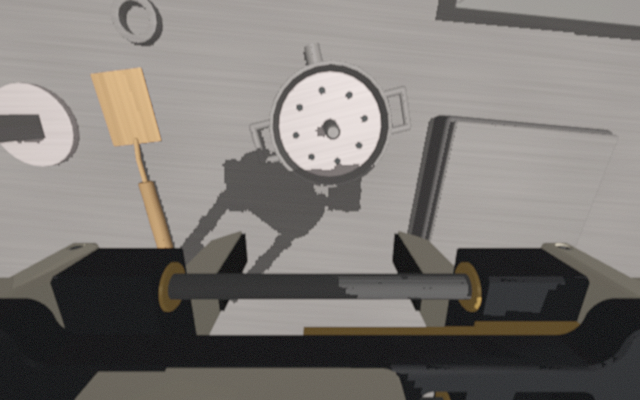

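The wrist view shows the pot with the rod top near (333,130), against a predicted (326,132). I'll enlarge it.

```bash
python3 - <<'E'
from h import *
w=load('wrist');save('pics/e.png',cv2.resize(w['image'][105:155,300:364],None,fx=12,fy=12,interpolation=cv2.INTER_CUBIC))
E
```

```text
(no output)
```

View pics/e.png

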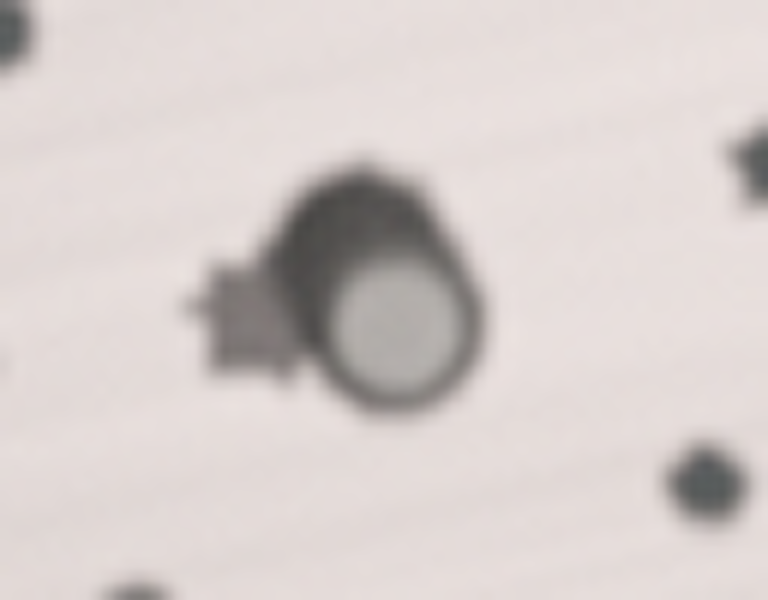

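Rod top is at wrist (332.5,131.7). I'll view the platen from the same relative offset, so that camera bias cancels out.

```bash
python3 - <<'E'
from h import *
w=load('wrist');print(atz(w,332.5,131.7,.135))
delta([.4913-.065,.1438,.36],.084)
E
```

```text
[ 0.52606438 -0.23631568  0.135     ]
d [-0.0037 -0.3757  0.0446] rot [-0.0002  0.0004  0.0026]
```

In the tool's units: -0.0376 m / 0.2 = -0.188, 0.0044 m / 0.2 = 0.022.

```bash
python3 drive.py '[[-0.002,-0.188,0.022,0,0,0],[-0.002,-0.188,0.022,0,0,0],[-0.002,-0.188,0.022,0,0,0],[-0.002,-0.188,0.022,0,0,0],[-0.002,-0.188,0.022,0,0,0],[-0.002,-0.188,0.022,0,0,0],[-0.002,-0.188,0.022,0,0,0],[-0.002,-0.188,0.022,0,0,0]]' >/dev/null
python3 drive.py '[[-0.002,-0.188,0.022,0,0,0],[-0.002,-0.188,0.022,0,0,0.0004],[0,0,0,0,0,0],[0,0,0,0,0,0],[0,0,0,0,0,0]]'
python3 - <<'E'
from h import *
w=cam('wrist');u,v=proj(w,[.4913,.1438,.092]);print(u,v)
u=int(u)-32;v=max(int(v)-25,0);print(u,v)
save('pics/f.png',cv2.resize(w['image'][v:v+50,u:u+64],None,fx=12,fy=12,interpolation=cv2.INTER_CUBIC))
E
```

```text
time: 2.48
tool_pos: [0.4271, 0.144, 0.3607]
tool_rot: [3.141, 0.0, 0.083]
contact_force: [-0.3, -0.5, -0.1]
opening: 0.0902
grip_force: 0.0
325.023894834612 130.53155761482583
293 105
```

View pics/f.png

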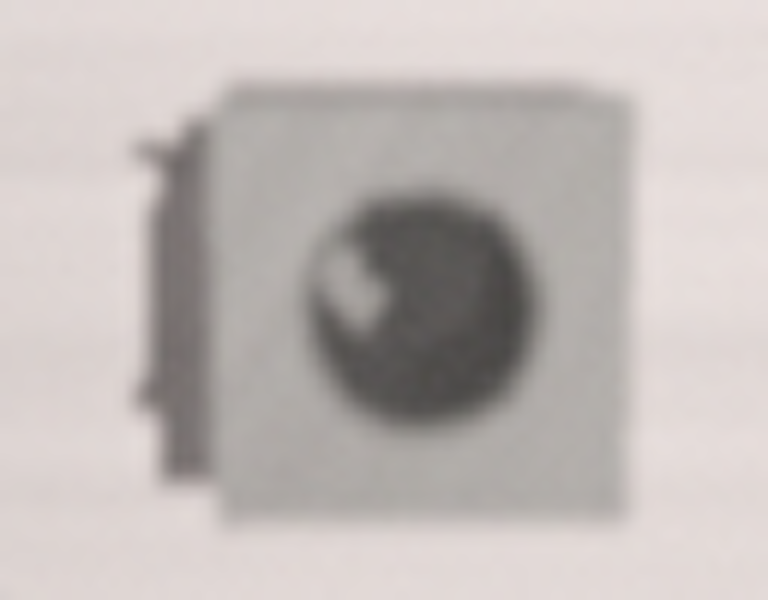

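The bore centre is at wrist (327.8,130.5) and the sleeve's edges line up with the image, so the yaw of 0.084 holds.

```bash
python3 - <<'E'
from h import *
w=load('wrist');p=atz(w,327.8,130.5,.092);print(p); delta([p[0],p[1],.36],.084); delta([p[0],p[1],.235],.084)
E
```

```text
[0.49152148 0.14144142 0.092     ]
d [0.0638 0.0072 0.0008] rot [ 0.0004 -0.0001 -0.0026]
d [0.0638 0.0072 0.1258] rot [ 0.0004 -0.0001 -0.0026]
```

In the tool's units: 0.035 m / 0.2 = 0.175, 0.032 m / 0.2 = 0.16.

```bash
python3 drive.py '[[0.16,0.015,0,0,0,0],[0.16,0.015,0,0,0,0],[0,0,0.175,0,0,0],[0,0,0.175,0,0,0],[0,0,0.15,0,0,0],[0,0,0.13,0,0,0],[0,0,0,0,0,0],[0,0,0,0,0,0]]'
python3 drive.py '[[0,0,0,0,0,0],[0,0,0,0,0,0],[0,0,0,0,0,0],[0,0,0,0,0,0],[0,0,0,0,0,0],[0,0,0,0,0,0],[0,0,0,0,0,0],[0,0,0,0,0,0]]' 0.02 35
```

```text
time: 3.2
tool_pos: [0.4916, 0.142, 0.2342]
tool_rot: [3.141, 0.003, 0.079]
contact_force: [0.6, 0.4, 1.9]
opening: 0.0896
grip_force: 0.0
time: 3.87
tool_pos: [0.4913, 0.1435, 0.2348]
tool_rot: [3.142, -0.0, 0.081]
contact_force: [-0.8, -0.1, -1.5]
opening: 0.0417
grip_force: 0.0
```

In the tool's units: -0.03 m / 0.2 = -0.15, -0.02 m / 0.2 = -0.1.

```bash
python3 drive.py '[[0,0,0,0,0,0],[0,0,0,0,0,0],[0,0,0,0,0,0],[0,0,0,0,0,0],[0,0,0,0,0,0],[0,0,0,0,0,0]]'
python3 drive.py '[[0,0,-0.05,0,0,0],[0,0,-0.15,0,0,0],[0,0,-0.15,0,0,0],[0,0,-0.15,0,0,0],[0,0,-0.1,0,0,0],[0,0,0,0,0,0],[0,0,0,0,0,0],[0,0,0,0,0,0]]'
python3 - <<'E'
from h import *
w=cam('wrist');s=robot.observe();print(s['tool_pos'],s['contact_force'],s['grip_force'])
save('pics/g.png',w['image'])
# tool-frame projection for later
delta([.5255,-.2345,.41],.084)
E
```

```text
time: 4.37
tool_pos: [0.4914, 0.1433, 0.2347]
tool_rot: [3.141, 0.0, 0.081]
contact_force: [-0.1, -1.8, 0.3]
opening: 0.0301
grip_force: 35.0
time: 5.03
tool_pos: [0.4907, 0.1434, 0.3531]
tool_rot: [3.141, 0.003, 0.081]
contact_force: [-1.0, 0.7, -5.3]
opening: 0.0303
grip_force: 35.0
[0.49071862 0.14337972 0.35269554] [ 0.36328301 -0.369357   -4.55266703] 34.99953344464302
d [ 0.0038  0.3795 -0.0572] rot [ 0.0002  0.0042 -0.0028]
```

View pics/g.png

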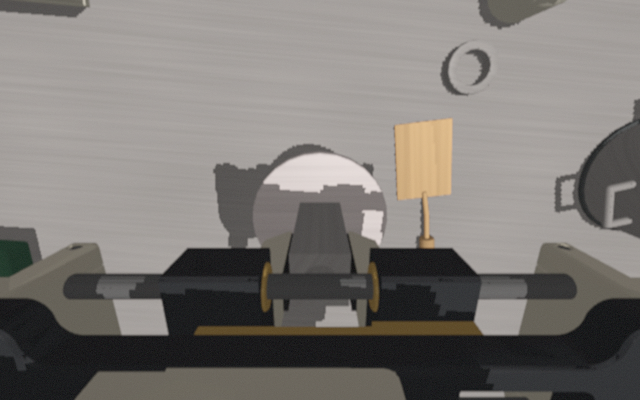

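The platen is gripped centrally and hangs upright. The wrist reads about 5 N of weight. Next I move it over the rod.

In the tool's units: 0.036 m / 0.2 = 0.18, -0.025 m / 0.2 = -0.125, 0.004 rad / 6.2832 = 0.0006.

```bash
python3 drive.py '[[0,0,-0.1,0,0,0],[0,0.1,-0.125,0,0.0006,-0.0005],[0,0.18,0,0,0,0],[0,0.18,0,0,0,0],[0,0.18,0,0,0,0],[0,0.18,0,0,0,0],[0,0.18,0,0,0,0],[0,0.18,0,0,0,0]]'
python3 drive.py '[[0.01,0.18,0,0,0,0],[0.01,0.18,0,0,0,0],[0,0.18,0,0,0,0],[0,0.125,0,0,0,0],[0,0.05,0,0,0,0],[0,0,0,0,0,0],[0,0,0,0,0,0],[0,0,0,0,0,0]]'
python3 - <<'E'
from h import *
delta([.5255,-.2345,.39],.084)
a=cam('scene');b=cam('side');s=robot.observe();print(s['tool_pos'],s['tool_rot'],s['contact_force'])
def crop(c,p):
    u,v=map(int,proj(c,p));print(u-32,v-48);return cv2.resize(c['image'][v-48:v+48,u-32:u+32],None,fx=6,fy=6,interpolation=cv2.INTER_CUBIC)
save('pics/h.png',np.hstack([crop(a,[.5255,-.2345,.16]),crop(b,[.5255,-.2345,.16])]))
E
```

```text
time: 5.75
tool_pos: [0.5108, -0.0934, 0.3977]
tool_rot: [-3.14, -0.0, 0.084]
contact_force: [1.3, -0.1, -5.1]
opening: 0.0296
grip_force: 35.0
time: 6.42
tool_pos: [0.5271, -0.2327, 0.3987]
tool_rot: [-3.14, -0.002, 0.085]
contact_force: [-0.3, 0.4, -5.0]
opening: 0.0298
grip_force: 35.0
d [-0.0018  0.0016  0.0087] rot [-0.002  -0.0022  0.001 ]
[ 0.5272583  -0.23246813  0.39944731] [-3.14076302 -0.00338065  0.08582335] [-0.16602463  0.11356782 -4.61936236]
172 181
320 81
```

View pics/h.png

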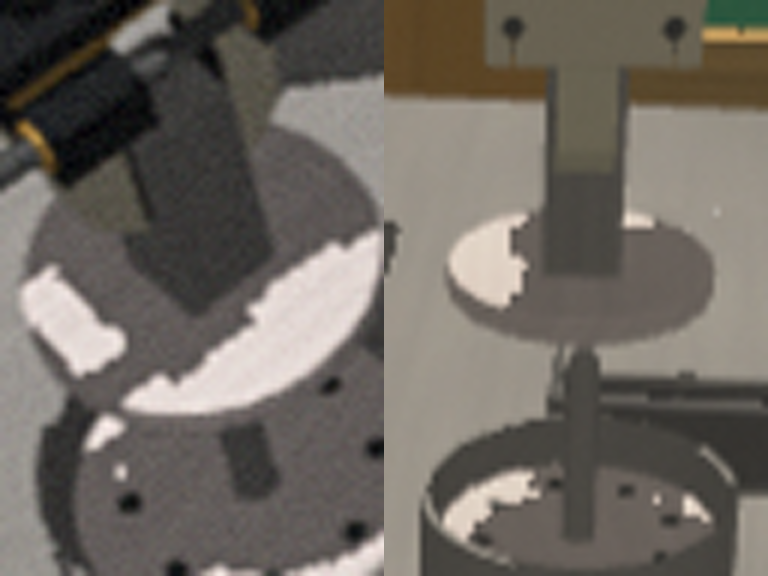

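The side view puts the plate's centre column at 581 and the rod's axis at about 585 once extended up. So the platen is about 1.5 mm too far in +x, which agrees with the target. For y I compare the sleeve's base corners: scene (204.4,233.1), side (346.4,126.1) and (359.1,126.1).

```bash
python3 - <<'E'
from h import *
a=load('scene');b=load('side')
T=np.array([.5272,-.2326,0]);R=Ro.from_euler('z',.085)
for z in(.175,.177,.179):
  for c,px,o in((a,(204.4,233.1),(.015,-.015,0)),(b,(346.4,126.1),(.015,.015,0)),(b,(359.1,126.1),(-.015,.015,0))):
    print(z,np.round((atz(c,*px,z)-R.apply(o)-T)[:2]*1000,1),end=' ')
  print()
# rod as seen at same height reference, prior pictures
E
```

```text
0.175 [-0.6  3.8] 0.175 [-0.7 -4.4] 0.175 [-0.1 -4.9] 
0.177 [0.7 3.4] 0.177 [-1.  -0.1] 0.177 [-0.3 -0.6] 
0.179 [2.  2.9] 0.179 [-1.4  4.2] 0.179 [-0.4  3.7]
```

In the tool's units: 0.01 m / 0.2 = 0.05, -0.0018 m / 0.2 = -0.009, -0.002 rad / 6.2832 = -0.0003.

```bash
python3 drive.py '[[-0.009,0.008,0.05,0,0,0],[0,0,0.04,-0.0003,-0.0003,0.0002],[0,0,0.02,0,0,0],[0,0,0,0,0,0],[0,0,0,0,0,0],[0,0,0,0,0,0]]'
python3 - <<'E'
from h import *
S=[];a=cam('scene')
s=robot.observe();T=s['tool_pos'];print(T,s['tool_rot'])
k=6
u0,v0=140,190;W,H=128,96
im=cv2.resize(a['image'][v0:v0+H,u0:u0+W],None,fx=k,fy=k,interpolation=cv2.INTER_CUBIC)
def pl(P,col,closed):
    q=np.array([proj(a,p) for p in P]);q=((q-[u0,v0]+.5)*k-.5).round().astype(np.int32);cv2.polylines(im,[q],closed,col,1)
t=np.linspace(0,2*np.pi,60)
zb=T[2]-.2347
ci=lambda x,y,z,r:[(x+r*np.cos(i),y+r*np.sin(i),z) for i in t]
pl(ci(T[0],T[1],zb+.012,.052),(255,0,0),True);pl(ci(T[0],T[1],zb,.052),(255,0,0),True)
pl(ci(.5256,-.2345,.072,.066),(0,255,0),True);pl(ci(.5256,-.2345,.135,.0045),(0,255,0),True)
for s_ in(-.007,.007):
    d=np.array([.745*0+.667,.745]);d=d/np.linalg.norm(d)*s_;pl([(.5256+d[0],-.2345+d[1],.045),(.5256+d[0],-.2345+d[1],.13)],(0,255,0),False)
save('pics/i.png',im)
E
```

```text
time: 7.02
tool_pos: [0.5257, -0.2356, 0.3779]
tool_rot: [3.139, -0.002, 0.083]
contact_force: [0.7, 0.2, -5.1]
opening: 0.0299
grip_force: 35.0
[ 0.52571207 -0.23571215  0.37804897] [ 3.13907036e+00 -2.56304780e-03  8.31793601e-02]
```

View pics/i.png

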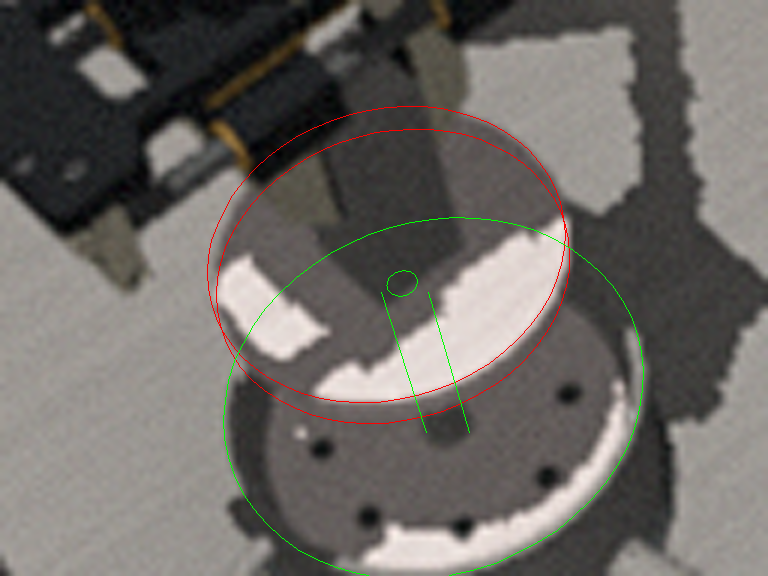

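The overlay agrees with the image. The plate sits about 1 mm or less from prediction, the rod and rim match, and that is within the taper's 3.5 mm capture range. I'll lower gently and watch the force.

In the tool's units: 0.003 m / 0.2 = 0.015, 0.002 m / 0.2 = 0.01, -0.002 rad / 6.2832 = -0.0003.

```bash
python3 drive.py '[[0,0,0.01,-0.0003,0,0],[0,0,0.015,0,0,0],[0,0,0.015,0,0,0],[0,0,0.01,0,0,0],[0,0,0,0,0,0],[0,0,0,0,0,0]]'; python3 drive.py '[[0,0,0.01,0,0,0],[0,0,0.01,0,0,0],[0,0,0,0,0,0],[0,0,0,0,0,0]]'
```

```text
time: 7.57
tool_pos: [0.5256, -0.2357, 0.3675]
tool_rot: [3.138, -0.002, 0.083]
contact_force: [-0.2, 0.7, -4.5]
opening: 0.0302
grip_force: 35.0
time: 7.9
tool_pos: [0.5256, -0.2357, 0.3636]
tool_rot: [3.138, -0.002, 0.083]
contact_force: [0.8, 0.1, -5.3]
opening: 0.03
grip_force: 35.0
```

The underside is 6 mm below the rod's top and the force is unchanged, so it is on the rod. I'll continue down.

In the tool's units: 0.004 m / 0.2 = 0.02, 0.003 m / 0.2 = 0.015, 0.002 rad / 6.2832 = 0.0003.

```bash
python3 drive.py '[[0,0,0.015,0.0003,0.0002,0],[0,0,0.02,0.0002,0.0002,0],[0,0,0.02,0,0,0],[0,0,0.02,0,0,0],[0,0,0,0,0,0]]'; python3 drive.py '[[0,0,0.025,0,0,0],[0,0,0.025,0,0,0],[0,0,0.025,0,0,0],[0,0,0.025,0,0,0],[0,0,0,0,0,0],[0,0,0,0,0,0]]'
```

```text
time: 8.32
tool_pos: [0.5254, -0.2356, 0.3475]
tool_rot: [-3.141, -0.002, 0.083]
contact_force: [-0.1, 0.9, -5.7]
opening: 0.0297
grip_force: 35.0
time: 8.82
tool_pos: [0.5257, -0.2357, 0.3283]
tool_rot: [3.141, -0.003, 0.083]
contact_force: [0.5, 0.0, -4.2]
opening: 0.0299
grip_force: 35.0
```

In the tool's units: 0.005 m / 0.2 = 0.025, 0.004 m / 0.2 = 0.02.

```bash
python3 drive.py '[[0,0,0.025,0,0,0],[0,0,0.025,0,0,0],[0,0,0.025,0,0,0],[0,0,0.025,0,0,0],[0,0,0.02,0,0,0],[0,0,0,0,0,0],[0,0,0,0,0,0]]'; python3 drive.py '[[0,0,0.01,0,0,0],[0,0,0.01,0,0,0],[0,0,0.01,0,0,0],[0,0,0,0,0,0]]';python3 drive.py '[[0,0,0.01,0,0,0],[0,0,0.01,0,0,0],[0,0,0.01,0,0,0],[0,0,0,0,0,0]]'
```

```text
time: 9.4
tool_pos: [0.5259, -0.2358, 0.3044]
tool_rot: [3.141, -0.004, 0.083]
contact_force: [-0.1, 0.0, -4.8]
opening: 0.0298
grip_force: 35.0
time: 9.73
tool_pos: [0.5258, -0.2357, 0.2984]
tool_rot: [3.141, -0.004, 0.083]
contact_force: [-0.2, 0.4, -4.5]
opening: 0.0298
grip_force: 35.0
time: 10.07
tool_pos: [0.5258, -0.2357, 0.2922]
tool_rot: [3.141, -0.003, 0.083]
contact_force: [0.2, 0.7, -4.6]
opening: 0.0299
grip_force: 35.0
```

In the tool's units: 0.002 m / 0.2 = 0.01, 0.002 rad / 6.2832 = 0.0003.

```bash
for i in 1; do python3 drive.py '[[0,0,0.01,0,0.0003,0],[0,0,0.01,0,0,0],[0,0,0.01,0,0,0],[0,0,0,0,0,0]]'; done;python3 drive.py '[[0,0,0.0075,0,0,0],[0,0,0.0075,0,0,0],[0,0,0.005,0,0,0],[0,0,0,0,0,0]]'
```

```text
time: 10.4
tool_pos: [0.5259, -0.2358, 0.2867]
tool_rot: [3.141, -0.006, 0.083]
contact_force: [-1.0, 0.3, -3.8]
opening: 0.0298
grip_force: 35.0
time: 10.73
tool_pos: [0.5259, -0.2358, 0.283]
tool_rot: [3.14, -0.006, 0.083]
contact_force: [-3.2, 1.2, 3.2]
opening: 0.0298
grip_force: 35.0
```

It has met the drain plate, with the underside at about 49 mm. I'll correct the slight tilt, which also relieves the lateral force, then push down in small steps.

In the tool's units: 0.001 m / 0.2 = 0.005, -0.002 rad / 6.2832 = -0.0003.

```bash
python3 drive.py '[[0,0,0,0,-0.0005,0],[0,0,0.005,0,-0.0003,0],[0,0,0.005,0,0,0],[0,0,0,0,0,0]]' - 50;python3 drive.py '[[0,0,0.0075,0,0,0],[0,0,0.0075,0,0,0],[0,0,0.005,0,0,0],[0,0,0,0,0,0]]'
```

```text
time: 11.07
tool_pos: [0.5264, -0.2357, 0.2808]
tool_rot: [3.14, -0.003, 0.083]
contact_force: [1.4, 1.7, 2.1]
opening: 0.0296
grip_force: 50.0
time: 11.4
tool_pos: [0.5263, -0.2358, 0.2765]
tool_rot: [3.14, -0.002, 0.083]
contact_force: [2.4, 1.1, 0.5]
opening: 0.0297
grip_force: 50.0
```

In the tool's units: 0.0015 m / 0.2 = 0.0075, 0.001 m / 0.2 = 0.005.

```bash
python3 drive.py '[[0,0,0.0075,0,0,0],[0,0,0.0075,0,0,0],[0,0,0.005,0,0,0],[0,0,0,0,0,0]]';python3 drive.py '[[0,0,0.005,0,0,0],[0,0,0.005,0,0,0],[0,0,0.005,0,0,0],[0,0,0,0,0,0]]'; python3 -c "
from h import *;print(robot.observe()['contact_force'])"
```

```text
time: 11.73
tool_pos: [0.526, -0.2359, 0.2725]
tool_rot: [3.14, -0.001, 0.083]
contact_force: [3.9, 0.3, 1.4]
opening: 0.0294
grip_force: 50.0
time: 12.07
tool_pos: [0.526, -0.2359, 0.2696]
tool_rot: [3.14, -0.001, 0.083]
contact_force: [2.9, -1.2, 0.3]
opening: 0.0297
grip_force: 50.0
[ 2.90607023 -1.22294552  0.28681766]
```

In the tool's units: 0.001 m / 0.2 = 0.005, 0.0003 m / 0.2 = 0.0015.

```bash
python3 drive.py '[[0.0015,0,0.005,0,0,0],[0.0015,0,0.005,0,0,0],[0,0,0,0,0,0]]';python3 drive.py '[[0,0,0.005,0,0,0],[0,0,0.005,0,0,0],[0,0,0,0,0,0]]'
```

```text
time: 12.32
tool_pos: [0.5263, -0.2359, 0.2674]
tool_rot: [3.14, 0.0, 0.083]
contact_force: [0.4, -2.2, -0.0]
opening: 0.0297
grip_force: 50.0
time: 12.57
tool_pos: [0.5263, -0.2359, 0.2654]
tool_rot: [3.141, -0.0, 0.083]
contact_force: [-1.0, -2.5, -0.1]
opening: 0.0296
grip_force: 50.0
```

In the tool's units: 0.001 m / 0.2 = 0.005, 0.0005 m / 0.2 = 0.0025.

```bash
python3 drive.py '[[0,0,0.005,0,0,0],[0,0,0.0025,0,0,0],[0,0,0,0,0,0]]'
```

```text
time: 12.82
tool_pos: [0.5263, -0.2359, 0.2646]
tool_rot: [3.14, -0.0, 0.083]
contact_force: [-2.6, -1.5, 5.7]
opening: 0.0295
grip_force: 50.0
```

```bash
python3 drive.py '[[0,0,0.002,0,0,0],[0,0,0,0,0,0]]'; python3 drive.py '[[0,0,0.002,0,0,0],[0,0,0,0,0,0]]'
```

```text
time: 12.98
tool_pos: [0.5263, -0.2359, 0.2646]
tool_rot: [3.14, -0.001, 0.083]
contact_force: [-4.7, -1.7, 8.4]
opening: 0.0297
grip_force: 50.0
time: 13.15
tool_pos: [0.5263, -0.2358, 0.2646]
tool_rot: [3.14, -0.001, 0.083]
contact_force: [-4.9, -1.0, 11.0]
opening: 0.03
grip_force: 50.0
```

The TCP has stopped moving while the force climbs about 6.5 N per mm, so the plate is on its stop. I'll hold here at about 16 to 17 N including the weight.

In the tool's units: -0.0003 m / 0.2 = -0.0015, 0.0002 m / 0.2 = 0.001.

```bash
python3 drive.py '[[-0.0015,0,0.001,0,0,0],[0,0,0,0,0,0],[0,0,0,0,0,0],[0,0,0,0,0,0],[0,0,0,0,0,0],[0,0,0,0,0,0],[0,0,0,0,0,0],[0,0,0,0,0,0]]'; python3 drive.py '[[0,0,0,0,0,0],[0,0,0,0,0,0],[0,0,0,0,0,0],[0,0,0,0,0,0],[0,0,0,0,0,0],[0,0,0,0,0,0],[0,0,0,0,0,0],[0,0,0,0,0,0]]'
```

```text
time: 13.82
tool_pos: [0.5262, -0.2358, 0.2646]
tool_rot: [3.14, -0.001, 0.083]
contact_force: [-3.6, -1.2, 11.9]
opening: 0.0296
grip_force: 50.0
time: 14.48
tool_pos: [0.5262, -0.2358, 0.2646]
tool_rot: [3.14, -0.001, 0.083]
contact_force: [-4.7, -0.5, 11.4]
opening: 0.0299
grip_force: 50.0
```

In the tool's units: 0.0004 m / 0.2 = 0.002, -0.0003 m / 0.2 = -0.0015.

```bash
python3 drive.py '[[-0.0015,0,0.002,0,0,0],[0,0,0,0,0,0],[0,0,0,0,0,0],[0,0,0,0,0,0],[0,0,0,0,0,0],[0,0,0,0,0,0],[0,0,0,0,0,0],[0,0,0,0,0,0]]'; python3 drive.py '[[0,0,-0.005,0,0,0],[0,0,-0.0025,0,0,0],[0,0,0,0,0,0],[0,0,0,0,0,0]]'
```

```text
time: 15.15
tool_pos: [0.526, -0.2358, 0.2646]
tool_rot: [3.14, -0.002, 0.083]
contact_force: [-3.8, -0.5, 14.0]
opening: 0.0295
grip_force: 50.0
time: 15.48
tool_pos: [0.5261, -0.2358, 0.2646]
tool_rot: [3.14, -0.001, 0.083]
contact_force: [-0.8, -1.7, 5.0]
opening: 0.0294
grip_force: 50.0
```

Held firm at about 19 N with no further movement, so the plate is home. Releasing.

In the tool's units: -0.0006 m / 0.2 = -0.003.

```bash
python3 drive.py '[[0,0,-0.003,0,0,0],[0,0,0,0,0,0],[0,0,0,0,0,0],[0,0,0,0,0,0]]'; python3 drive.py '[[0,0,0,0,0,0],[0,0,0,0,0,0],[0,0,0,0,0,0],[0,0,0,0,0,0],[0,0,0,0,0,0],[0,0,0,0,0,0],[0,0,0,0,0,0],[0,0,0,0,0,0]]' 0.06; python3 drive.py '[[0,0,-0.025,0,0,0],[0,0,-0.075,0,0,0],[0,0,-0.15,0,0,0],[0,0,-0.175,0,0,0],[0,0,-0.175,0,0,0],[-0.15,0,0,0,0,0],[-0.15,0,0,0,0,0],[0,0,0,0,0,0]]'
python3 - <<'E'
from h import *
a=cam('scene');b=cam('side')
def crop(c):
    u,v=map(int,proj(c,[.526,-.2358,.09]));return cv2.resize(c['image'][v-48:v+48,u-32:u+32],None,fx=6,fy=6,interpolation=cv2.INTER_CUBIC)
save('pics/j.png',np.hstack([crop(a),crop(b)]))
E
```

```text
time: 15.82
tool_pos: [0.526, -0.2357, 0.2646]
tool_rot: [3.141, -0.001, 0.083]
contact_force: [0.9, -0.9, 0.0]
opening: 0.0297
grip_force: 50.0
time: 16.48
tool_pos: [0.526, -0.2358, 0.2649]
tool_rot: [3.141, -0.001, 0.083]
contact_force: [0.7, 0.3, -0.1]
opening: 0.06
grip_force: 0.0
time: 17.15
tool_pos: [0.4626, -0.2403, 0.3857]
tool_rot: [3.141, 0.001, 0.082]
contact_force: [0.7, 0.5, -0.6]
opening: 0.0599
grip_force: 0.0
```

View pics/j.png

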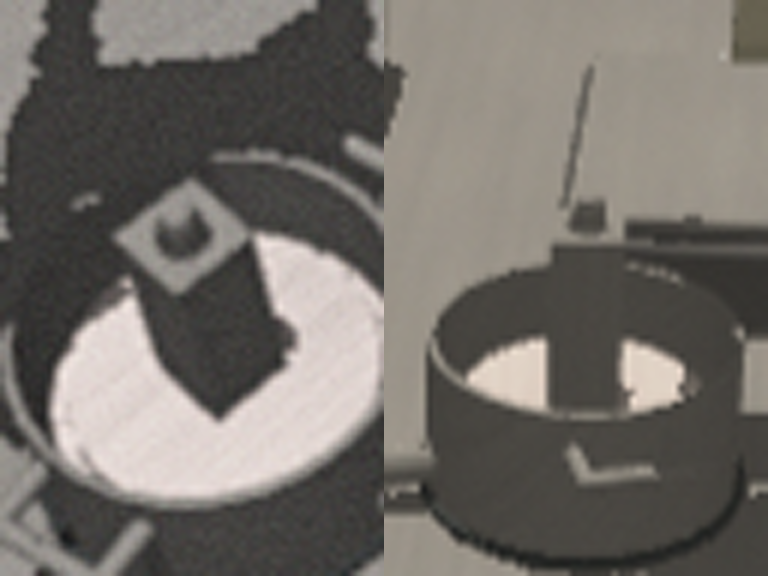

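The platen sits upright in the pot with the rod standing slightly out of its sleeve (about (180,225) in the scene crop and (588,215) in the side crop), and the gripper is clear.

```bash
python3 -c "
from cell import robot;print(robot.hand_in())"
```

```text
the job is handed in; nothing more can be done
None
```

I handed the job in: the platen is on the rod with the drain plate pressed onto its stop, held at about 16–19 N (weight included) for roughly 2 s, then released and left upright; the simulator reported no verdict.

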